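# Jack up the bracket arm with a tommy bar, hole by hole

### The arm

A 6-joint arm with a two-finger parallel gripper is mounted at the origin on a cart in front of the work surface, level with it; the furniture and walls round the work are solid. World frame = base frame: x ahead of the robot, y to its left, z up, the work surface at z = 0. Lengths are in m, angles in rad, forces in N, time in s.
With the tool pointing down it reaches from about 0.35 to 0.725 m from the base axis. Payload 6 kg.
Tool frame: the origin (TCP) lies midway between the tips of the shut fingers; the grasp point (between the pads) lies 19 mm behind it (env.pinch_z is the distance from the TCP to the grasp point, in m); z points along the fingers, y is the line along which they close (so a half turn about z gives the same grasp; the last joint's range is limited). The gripper opens to 85 mm and grips with 20 to 120 N. Pads are 22 mm wide; open, the fingers measure 114 mm over their backs; the gripper's body (76 mm by 85 mm) begins 54 mm behind the grasp point. The pads swing forward as they close: fully open they stand 13 mm farther back than shut.
Start: joints at [-0.818, 0.04, 0.085, 0, -1.615, -0.334], TCP at [0.244, -0.548, 0.231] pointing down, gripper open.
Joint ranges: [-2.56, 2.56], [-1.29, 2.01], [-1.08, 1.49], [-3.29, 1.98], [-2.81, -0.18], [-2.99, 2.99]. Speed limits (rad/s): [2.57, 2.57, 3.01, 3.14, 3.14, 3.14].

### API

Orientations are given as a unit quaternion [w, x, y, z].
In Python, from bench import monitor, cams, workorder, nets, env gives the robot as it stands.
- The arm moves only by the tool apply_moves, never from a script. Its argument "moves" is a list of rows, each a list of 3 entries, a list of its own where there are three numbers: the shift along the tool's x, y, z in mm, then the turn, a rotation vector about the tool's x, y, z in rad, then the finger opening in mm, from 0 to 85.4. In form: [[[dx, dy, dz], [rx, ry, rz], fingers], ...]. A call has 1 to 8 rows; each row shifts and turns the commanded pose from where the row before left it, along the tool's axes as they then stand; what a row does not reach is not made up. A row lasts 1/10 s, in which the tool goes at most 50 mm and 8.59 degrees, less where a joint would pass 70% of its speed; a pose out of reach is approached as far as the arm can. A call is refused whole if a number of a shift passes 50 or a number of a turn 0.15, either way. A call with a gripper value outside its range is refused whole. The fingers move at their own pace and stop on an object; "newtons" is the grip in N (left out, the last holds). Time passes only in rows, so rows that do not move let the fingers close. It gives the time, the measured TCP pose, the force, the opening and the grip force at its end, in the units of the state.
- monitor.state(): the state, without advancing time (a new reading comes with each control period).
- cams.capture(name): name is "side" or "top" or "wrist"; returns the picture (384x512x3 uint8, red, green, blue); there is no depth.
- cams.get_calibration(name): a dict with "fx", "fy", "cx", "cy" (pixels), "D" ([k1, k2, p1, p2, k3] as OpenCV has them; the pictures are not rectified), "R" (3x3) and "t" (3): a world point X has camera coordinates R X + t; the wrist camera has in their place "T_tool_cam" (4x4, takes a point from camera to tool coordinates, whose origin is the TCP and whose axes are the flange's). Camera axes: x right, y down, z forward; pixel columns grow to the right and rows downward; lengths in m; the calibration is good to about 2 mm. A picture is of the moment at which its call begins: read the wrist's pose just before it. get_calibration takes no time and is no camera call.
- workorder.hand_in(): hands the job in; it is judged then, once.
Trained networks look in the newest picture that a camera, given by its name, has taken for a name from the list of things; names that differ only in an ending like _2 or _b are one class to them, and where a whole thing is asked for, a point or a joint stands for the part that bears it (a point fixed in the world has none). Each returns a list of dicts, best first, with "confidence" (0 to 1); they miss things now and then, are a little off and sometimes report something else, mostly with a low value. They report only what shows in the picture. A call takes as long as a camera call.
- nets.find_in(camera, thing): "bbox" ([centre column, centre row, width, height] in pixels, round what is visible of it).
The state is a dict: "t": time; "qpos": joint angles; "joint_vel": joint speeds; "effort": joint torques, N m; "tcp_pos": TCP position; "eef_rot": TCP orientation; "ft_force": force on the tool from outside, world axes, zero at the start; "ft_torque": the same for the moment, N m; "finger_gap": finger opening in m; "gripper_force": force on a finger pad.
Only numpy, scipy, OpenCV 4.12 (cv2) and the standard library are available. Lean on these libraries where they do the work, as an engineer would, in place of code of your own. Each camera call takes 0.05 s, during which the arm holds its last target. There are 200 camera calls.

### The job

The small screw jack under the arm of the grey bracket is slack. Take the tommy bar by its black grip from its wooden rest, put it into the holes of the jack's collar, one hole after another, and turn the collar anticlockwise (seen from above) until the rubber pad on top bears firmly against the arm, without crushing the pad or forcing the bar. Turn the collar only with the bar, then lay the bar back in its rest and leave the other things where they are.

Things in the scene. Friction and masses are not known exactly. Their poses are not given: they have to be found in the camera images.
- bar: loose tommy bar, 100 g, 145 mm long: a black square grip 60 long and 16 x 16 mm, then a steel round shank 10 mm thick and 85 mm long with a round nose. Origin at the centre of the grip, +x along the bar to the nose (nose at x = +115 mm).
- bar_tip (a point): the end of the bar's round nose.
- rest: fixed wooden rest of the bar, left or right of the jack; origin on the bench under the point rest_bar, x and z as there. Base plate 50 mm wide, 10 mm thick, x = -45 to 105 mm. Two saddles 10 mm long and 50 mm wide, at x = 42 and 98 mm, with open-topped notches for the shank, 14 mm wide, floor 50 mm and cheek tops about 71 mm above the bench, flared above. A ledge under the grip's tail at x = -31 to -21 mm.
- rest_bar (a point): point where the bar's origin lies when the bar is in its rest, 55 mm above the bench; +x is the way the nose points then, z up. The middle of the grip is free there at both sides and below.
- jack: fixed screw jack; origin on the bench, on the collar's vertical axis. Foot 94 x 94 x 12 mm, body up to 53 mm. +x points to the bracket's column (85 to 125 mm from the axis, 200 mm tall); from it an arm 50 mm wide reaches over the jack to 27 mm past the axis, its underside about 150 mm above the bench (1 mm more or less). Work the bar from the open side, -x.
- collar_center (a point): centre of the steel collar, on its axis at the height of the holes, 75 mm. Collar 84 mm in diameter, 55 to 95 mm high, with six level radial holes, one every 60 degrees, 13 x 13 mm, mouth flared to about 20 mm. The bar's nose stops 12 mm from the axis and is well in when less than 22 mm from it. The collar turns but does not rise.
- hole0 (a point): mouth of one of the six holes, 42 mm from the axis; +x points out along that hole, z up. It turns with the collar.
- collar (a joint): angle of the collar, rad, positive anticlockwise seen from above. One radian raises ram and pad by 3 mm; the pad's gap to the arm at the start is about 2 to 4.5 mm, not known exactly. Turning takes 0.42 N m while the pad is free; once it touches the arm its load grows by about 120 N per radian, and each 10 N of load adds 0.02 to 0.03 N m. The collar stays where it is left.
- pad: rubber pad on the jack's ram, 36 mm wide; origin on the axis, its top 147 mm above the origin; rises with the ram. It bears firmly from 40 N to 140 N (turning moment about 0.56 to 0.75 N m); 90 N, 0.65 N m, some 0.75 rad after the touch, is right; over 170 N crushes it. A stiffly held bar pushes at the hole's mouth, about 42 mm from the axis: about 10 N when free, 15 N when right.
- spool: small solder wire spool, 52 mm in diameter, 36 mm tall, a bystander; origin under its centre.
- sink: finned heat sink 93 x 50 x 26 mm, a bystander; origin under its centre.
- lug_bin: open red parts bin 70 x 106 x 49 mm, a bystander standing on the other side of the jack from the rest; origin under its centre.

How it is judged:
By the outcome, as a careful person would: the job done as asked, in the order asked, and still so for the second after the job is handed in, with the robot touching nothing.
It also fails if it takes over 72 s, if anything falls off the work surface, if the arm or the gripper's body presses on something with over 40 N, if the wrist force passes 120 N, or if a joint passes its speed limit or range.

## Working session

There is one attempt and no reset: what is moved stays moved. The work goes in short steps, Python scripts to look and compute and a tool call to move; the robot and the scene stay as the last step left them, time stands still between calls to the robot, and variables do not carry over. Pictures are saved under pics/ and viewed, at most 10 in all, crops included, and the job is handed in when it is done.

Besides the shell and the picture viewer there is one more tool, called after ">>>" in YAML: its name, and indented under it one key for each argument. apply_moves: Moves the arm, as the interface text tells. Its arguments: {"type":"object","properties":{"moves":{"type":"array"},"newtons":{"type":"number"}},"required":["moves"]}

```bash
ls; mkdir -p pics
cat > h.py <<'E'
import numpy as np, cv2
from scipy.spatial.transform import Rotation as Ro
from bench import monitor, cams, workorder, nets, env
def rot(q): return Ro.from_quat([q[1],q[2],q[3],q[0]])
def cal(name,s=None):
    c=cams.get_calibration(name)
    K=np.array([[c['fx'],0,c['cx']],[0,c['fy'],c['cy']],[0,0,1.]]);D=np.array(c['D'],float)
    if 'R' in c and name!='wrist': return K,D,np.array(c['R']),np.array(c['t'])
    s=s or monitor.state(); T=np.eye(4);T[:3,:3]=rot(s['eef_rot']).as_matrix();T[:3,3]=s['tcp_pos']
    W=np.linalg.inv(T@np.array(c['T_tool_cam'])); return K,D,W[:3,:3],W[:3,3]
def atz(C,uv,z):
    K,D,R,t=C; p=cv2.undistortPoints(np.array([[uv]],float),K,D)[0,0]
    d=R.T@np.array([p[0],p[1],1]);o=-R.T@t
    return o+d*(z-o[2])/d[2]
def proj(C,X):
    K,D,R,t=C; return cv2.projectPoints(np.array(X,float).reshape(-1,3),cv2.Rodrigues(R)[0],t,K,D)[0][:,0]
def shot(name,f):
    C=cal(name);im=cams.capture(name);cv2.imwrite('pics/'+f,im[:,:,::-1]);return C,im
E
python3 - <<'E'
from h import *
s=monitor.state();print(s,env.pinch_z)
for n in ['top','side']:
    C,im=shot(n,n+'0.png')
    print(n,'cam at',-C[2].T@C[3], 'K',C[0][0,0])
    for th in ['bar','rest','jack','collar','hole0','pad','spool','sink','lug_bin']:
        r=nets.find_in(n,th)
        print(th,[(np.round(x['bbox']),round(x['confidence'],2),np.round(atz(C,x['bbox'][:2],.055),3)) for x in r[:3]])
E
python3 -c "
import cv2,numpy as np
a=cv2.imread('pics/top0.png');b=cv2.imread('pics/side0.png')
"
```

```text
pics
{'t': 0.0, 'qpos': array([-8.18320603e-01,  4.08496049e-02,  8.38197300e-02, -4.49756230e-04,
       -1.61551825e+00, -3.33680678e-01]), 'joint_vel': array([-0.00036116,  0.00086673,  0.00086656,  0.00050684,  0.00078012,
       -0.00027243]), 'effort': array([ 1.41642005e-03, -3.68202996e+01,  3.47427070e+01,  6.93193451e+00,
       -5.14183354e-03, -1.47289274e-07]), 'tcp_pos': array([ 0.2439233 , -0.54782203,  0.2302651 ]), 'eef_rot': array([-2.60302884e-04, -2.07880178e-01,  9.78153881e-01,  8.65974739e-04]), 'ft_force': array([ 0.41519936, -0.25952829, -0.41171332]), 'ft_torque': array([-0.02940434, -0.03169379,  0.00997634]), 'gripper_force': 0.0, 'finger_gap': 0.08519830107392125} 0.0187
top cam at [0.24711905 0.11654386 1.2460984 ] K 467.06668146723075
bar [(array([350., 130.,  23.,  42.]), 0.51, array([ 0.52 , -0.334,  0.055]))]
rest [(array([350., 138.,  35.,  63.]), 0.66, array([ 0.501, -0.321,  0.055])), (array([218., 190.,  36.,  29.]), 0.55, array([0.561, 0.058, 0.055]))]
jack [(array([220., 194.,  51.,  47.]), 0.62, array([0.548, 0.059, 0.055]))]
collar [(array([2
[... 533 characters left out ...]
rray([338., 154.,  18.,  31.]), 0.61, array([ 0.502, -0.328,  0.055]))]
rest [(array([227., 184.,  30.,  26.]), 0.69, array([0.572, 0.054, 0.055])), (array([336., 154.,  30.,  43.]), 0.63, array([ 0.507, -0.323,  0.055]))]
jack [(array([229., 190.,  37.,  46.]), 0.97, array([0.548, 0.06 , 0.055]))]
collar [(array([227., 186.,  28.,  23.]), 0.82, array([0.568, 0.057, 0.055]))]
hole0 [(array([227., 184.,  28.,  25.]), 0.63, array([0.572, 0.055, 0.055]))]
pad [(array([335., 156.,  31.,  44.]), 0.25, array([ 0.501, -0.317,  0.055]))]
spool [(array([235., 241.,  17.,  17.]), 0.77, array([0.379, 0.122, 0.055]))]
sink []
lug_bin [(array([154., 252.,  42.,  42.]), 0.8, array([0.459, 0.34 , 0.055]))]
```

View pics/top0.png

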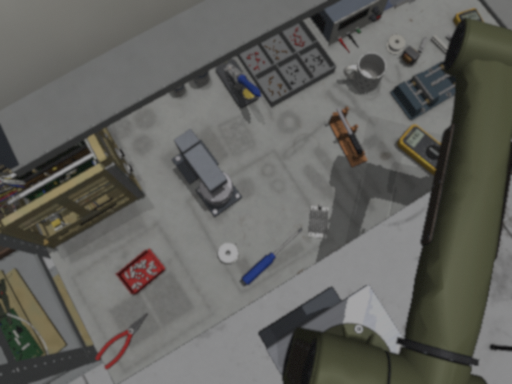

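View pics/side0.png

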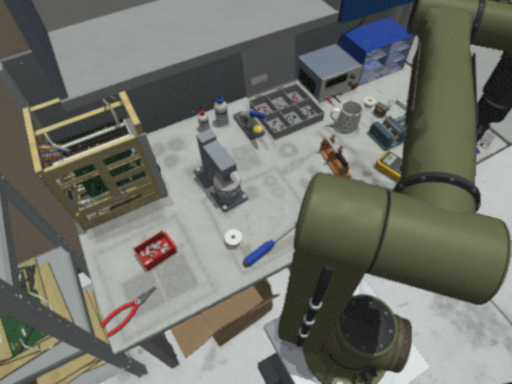

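Top view: the bar and rest are near (348,137), the jack near (218,192) with the column toward (190,145), the bin near (142,272) and the spool near (228,252). Next I'll enlarge the rest and the jack.

Run:
```python
from h import *
a=cv2.imread('pics/top0.png')
c1=a[100:175,310:390];c2=a[120:220,160:250]
f=lambda c:cv2.resize(c,(400,int(400*c.shape[0]/c.shape[1])),interpolation=cv2.INTER_CUBIC)
u,v=f(c1),f(c2);o=np.zeros((max(len(u),len(v)),800,3),np.uint8);o[:len(u),:400]=u;o[:len(v),400:]=v
cv2.imwrite('pics/crop.png',o)
C=cal('top')
for p,z in [((348,137),.01),((190,140),.2),((222,185),.15),((205,172),.175)]:print(p,atz(C,p,z))
K,D,R,t=cal('wrist');c=cams.get_calibration('wrist');print(np.round(c['T_tool_cam'],3),K[0,0])
```

```text
(348, 137) [ 0.51652936 -0.33479786  0.01      ]
(190, 140) [0.6640101  0.06017618 0.2       ]
(222, 185) [0.54195157 0.04732612 0.15      ]
(205, 172) [0.5841907  0.06758542 0.175     ]
[[-0.    -0.963 -0.271  0.068]
 [ 1.    -0.    -0.001  0.   ]
 [ 0.001 -0.271  0.963 -0.144]
 [ 0.     0.     0.     1.   ]] 331.535527858198
```

View pics/crop.png

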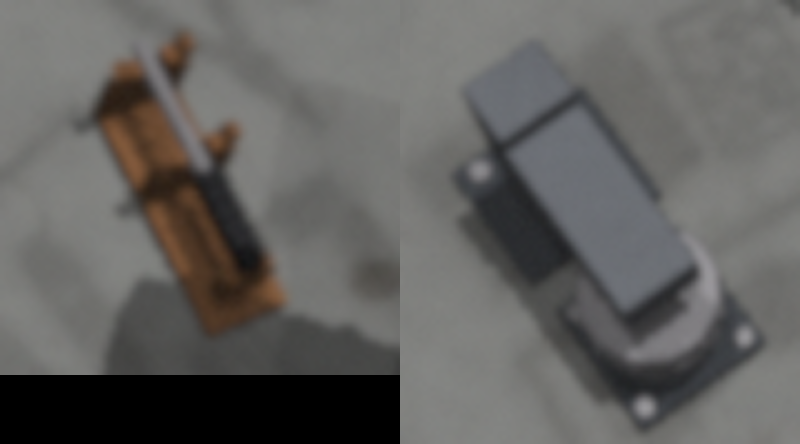

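Run:
```python
from h import *
C=cal('top');s=monitor.state()
n,t=atz(C,(337.6,109),.055),atz(C,(360,153),.06)
print('bar',n,t,np.linalg.norm(n-t),'yaw',np.degrees(np.arctan2(*(n-t)[1::-1])))
a,b,c=[atz(C,p,.014) for p in [(237.6,195.9),(215.1,211.2),(178,158.3)]]
print('bolts',a,b,c,np.linalg.norm(a-b),np.linalg.norm(c-b),'yaw by bc',np.degrees(np.arctan2(*(c-b)[1::-1])),np.degrees(np.arctan2(*(a-b)[1::-1])))
f1,f2,k1,k2=[atz(C,p,.2) for p in [(211.4,191.6),(226.4,180.8),(174.2,140.3),(191.5,129)]]
print(f1,f2,k1,k2,'yaw',np.degrees(np.arctan2(*(k1-f1)[1::-1])))
print('tool R',rot(s['eef_rot']).as_matrix().round(3))
# yaw of tool x now
```

```text
bar [ 0.58972665 -0.33976196  0.055     ] [ 0.45113883 -0.31874411  0.06      ] 0.14026166381238214 yaw -8.623607561454147
bolts [0.53009164 0.01786789 0.014     ] [0.52509072 0.09129155 0.014     ] [0.70847146 0.10493295 0.014     ] 0.07359377331362198 0.18388742011854542 yaw by bc 4.254304751529954 -86.10357971377667
[0.5276014  0.07936739 0.2       ] [0.5319143  0.03667556 0.2       ] [0.68311719 0.09281748 0.2       ] [0.68660501 0.04351087 0.2       ] yaw 4.943040170870386
tool R [[-0.914 -0.407 -0.   ]
 [-0.407  0.914  0.   ]
 [ 0.     0.    -1.   ]]
```

```bash
cat >> h.py <<'E'
def plan(wps,start=None):
    """wps: list of (pos(3), yaw_of_tool_x deg, nrows). Tool down. prints rows [dx,dy,dz] mm, rz"""
    s=monitor.state(); M=rot(s['eef_rot']).as_matrix()
    p=np.array(s['tcp_pos']);y=np.arctan2(M[1,0],M[0,0])
    if start is not None: p=np.array(start[0],float);y=np.radians(start[1])
    for P,Y,n in wps:
        P=np.array(P,float)
        for i in range(n):
            k=n-i; d=(P-p)/k; dy=(np.radians(Y)-y+np.pi)%(2*np.pi)-np.pi; dy/=k
            R=np.array([[np.cos(y),np.sin(y),0],[np.sin(y),-np.cos(y),0],[0,0,-1]])
            sh=np.round(R.T@d*1000,1); rz=round(-dy,3)
            print([list(map(float,sh)),[0,0,float(rz)]],end=' ')
            p=p+R@sh/1000; y-=rz
        print('->',p.round(4),round(np.degrees(y)%360,2))
E
python3 - <<'E'
from h import *
plan([([.475,-.322,.22],171.4,8)])
E
```

```text
[[-37.9, 14.1, 1.4], [0, 0, 0.071]] [[-36.8, 16.7, 1.4], [0, 0, 0.071]] [[-35.5, 19.3, 1.4], [0, 0, 0.071]] [[-34.0, 21.8, 1.4], [0, 0, 0.071]] [[-32.4, 24.1, 1.4], [0, 0, 0.071]] [[-30.6, 26.4, 1.4], [0, 0, 0.071]] [[-28.7, 28.5, 1.4], [0, 0, 0.071]] [[-26.6, 30.4, 1.5], [0, 0, 0.072]] -> [ 0.475 -0.322  0.22 ] 171.39
```

>>> apply_moves:
  moves:
    - [[-38,14,1.5],[0,0,0.07],85]
    - [[-37,16.5,1.5],[0,0,0.07],85]
    - [[-35.5,19.5,1.5],[0,0,0.07],85]
    - [[-34,22,1.5],[0,0,0.07],60]
    - [[-32.5,24,1.5],[0,0,0.07],50]
    - [[-30.5,26.5,1.5],[0,0,0.07],50]
    - [[-28.5,28.5,1.5],[0,0,0.07],50]
    - [[-26.5,30.5,1.5],[0,0,0.08],50]

```text
t: 1.8
tcp_pos: [0.4752, -0.3195, 0.2195]
eef_rot: [0.0, 0.077, 0.997, -0.0]
ft_force: [0.1, 0.0, 0.5]
finger_gap: 0.0505
gripper_force: 0.0
```

>>> apply_moves:
  moves:
    - [[0,0,0],[0,0,0],50]

```text
t: 1.9
tcp_pos: [0.4767, -0.3177, 0.2183]
eef_rot: [-0.0, 0.074, 0.997, 0.001]
ft_force: [-0.9, -0.8, -0.4]
finger_gap: 0.05
gripper_force: 0.0
```

Run:
```python
from h import *
s=monitor.state();print(s['t'],s['tcp_pos'],s['qpos'].round(3),s['joint_vel'].round(3))
C,im=shot('wrist','w1.png')
for th in ['bar','rest']:
    print(th,[(np.round(x['bbox']),round(x['confidence'],2),atz(C,x['bbox'][:2],.058).round(3)) for x in nets.find_in('wrist',th)[:2]])
```

```text
1.9 [ 0.47665871 -0.31769112  0.21834915] [-2.380e-01 -3.200e-02 -1.100e-02 -1.000e-03 -1.593e+00 -1.481e+00] [-0.062 -0.015 -0.008  0.018 -0.017  0.128]
bar [(array([253., 219.,  19., 146.]), 0.95, array([ 0.517, -0.331,  0.058]))]
rest [(array([254., 208.,  51., 159.]), 0.66, array([ 0.507, -0.328,  0.058]))]
```

View pics/w1.png

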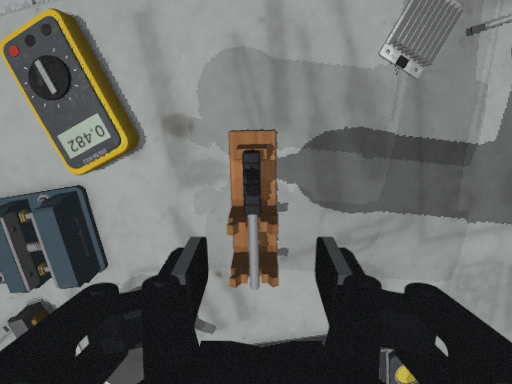

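Grip from (252,151) to (252,213), nose at (254,288); the bar lies in both saddles.

Run:
```python
from h import *
C=cal('wrist')
t,j,n=atz(C,(251.5,151.5),.063),atz(C,(252,213),.063),atz(C,(254.5,288),.056)
print(t,j,n,np.linalg.norm(t-j),np.linalg.norm(t[:2]-n[:2]),'yaw',np.degrees(np.arctan2(*(n-t)[1::-1])))
u=(n-t)[:2]/np.linalg.norm((n-t)[:2]);g=(t[:2]+u*.03+j[:2]-u*.03)/2;print('grip',g, 'from nose',n[:2]-.115*u)
yaw=np.degrees(np.arctan2(u[1],u[0]))+180
g=(g+n[:2]-.115*u)/2
plan([([*g,.11],yaw,4),([*g,.037],yaw,4)])
```

```text
[ 0.44931097 -0.32579987  0.063     ] [ 0.50764279 -0.33462524  0.063     ] [ 0.59288569 -0.34579669  0.056     ] 0.05899566041849572 0.14496059241721623 yaw -7.929040484219988
grip [ 0.47847688 -0.33021255] from nose [ 0.47898513 -0.32993283]
[[-1.5, -2.1, 27.3], [0, 0, -0.003]] [[-1.5, -2.1, 27.3], [0, 0, -0.003]] [[-1.4, -2.1, 27.4], [0, 0, -0.003]] [[-1.5, -2.1, 27.3], [0, 0, -0.003]] -> [ 0.4788 -0.3301  0.11  ] 172.09
[[0.0, -0.0, 18.3], [0, 0, 0.0]] [[0.0, -0.0, 18.2], [0, 0, 0.0]] [[0.0, -0.0, 18.3], [0, 0, 0.0]] [[0.0, -0.0, 18.2], [0, 0, 0.0]] -> [ 0.4788 -0.3301  0.037 ] 172.09
```

Run:
```python
from h import *
s=monitor.state();print(s['t'],s['tcp_pos'],s['joint_vel'].round(3),np.degrees(rot(s['eef_rot']).as_euler('zyx')))
```

```text
2.05 [ 0.47415082 -0.32090444  0.21933589] [-0.023 -0.006  0.     0.002  0.001 -0.002] [-1.71398422e+02 -1.57149772e-02  1.79991363e+02]
```

Run:
```python
from h import *
plan([([.4813,-.3269,.14],172,3)],start=([.4742,-.3215,.2195],171.4))
```

```text
[[-2.6, -1.4, 26.5], [0, 0, -0.003]] [[-2.6, -1.4, 26.5], [0, 0, -0.004]] [[-2.6, -1.5, 26.5], [0, 0, -0.003]] -> [ 0.4813 -0.3269  0.14  ] 171.97
```

>>> apply_moves:
  moves:
    - [[-2.5,-1.5,26.5],[0,0,-0.005],50]
    - [[-2.5,-1.5,26.5],[0,0,-0.005],50]
    - [[-2.5,-1.5,26.5],[0,0,0],50]
    - [[0,0,0],[0,0,0],50]
    - [[0,0,0],[0,0,0],50]
    - [[0,0,0],[0,0,0],50]

```text
t: 2.65
tcp_pos: [0.4814, -0.3273, 0.1422]
eef_rot: [0.001, 0.071, 0.997, -0.001]
ft_force: [-0.2, -0.2, 0.4]
finger_gap: 0.0499
gripper_force: 0.0
```

Run:
```python
from h import *
s=monitor.state();C,im=shot('wrist','w2.png')
print(s['tcp_pos'],s['joint_vel'].round(3),rot(s['eef_rot']).as_matrix().round(4)[:,0])
for x in nets.find_in('wrist','bar')[:2]:
    b=x['bbox'];print(np.round(b,1),x['confidence'])
    print('tail',atz(C,(b[0],b[1]-b[3]/2),.063),'nose',atz(C,(b[0],b[1]+b[3]/2),.055))
```

```text
[ 0.48136398 -0.32731491  0.14218503] [ 0.007 -0.005  0.004 -0.005  0.004 -0.001] [-0.99    0.1413 -0.0029]
[265.8 243.2  26.2 177.2] 0.78
tail [ 0.44935012 -0.31939138  0.063     ] nose [ 0.59752527 -0.33987256  0.055     ]
```

View pics/w2.png

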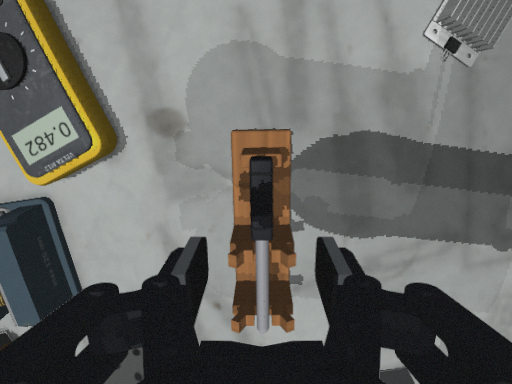

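Tail (260,156), grip/shank joint (260,239), nose (263,331).

Run:
```python
from h import *
C=cal('wrist');s=monitor.state();print(s['tcp_pos'])
t,j,n=atz(C,(260,157),.063),atz(C,(260.5,239),.063),atz(C,(263.,331),.055)
u=(n-t)[:2]/np.linalg.norm((n-t)[:2])
print(t,j,n,np.linalg.norm(t-j),np.linalg.norm(t[:2]-n[:2]),np.degrees(np.arctan2(u[1],u[0])))
g=(t[:2]+j[:2])/2;print(g,n[:2]-.115*u)
g=(g+n[:2]-.115*u)/2
plan([([*g,.09],172.,3),([*g,.037],172.,3)],start=([.4813,-.327,.14],171.96))
```

```text
[ 0.48149679 -0.32691054  0.14182232]
[ 0.45048502 -0.32307087  0.063     ] [ 0.50995265 -0.33125218  0.063     ] [ 0.59622329 -0.34154538  0.055     ] 0.0600277650127811 0.1469045609146669 -7.2245664609219675
[ 0.48021883 -0.32716153] [ 0.48213629 -0.32708314]
[[0.0, -0.0, 16.7], [0, 0, -0.0]] [[0.1, -0.1, 16.7], [0, 0, -0.0]] [[0.0, -0.0, 16.6], [0, 0, -0.001]] -> [ 0.4812 -0.3271  0.09  ] 172.02
[[0.0, -0.0, 17.7], [0, 0, 0.0]] [[0.0, -0.0, 17.7], [0, 0, 0.0]] [[0.0, -0.0, 17.6], [0, 0, 0.0]] -> [ 0.4812 -0.3271  0.037 ] 172.02
```

>>> apply_moves:
  moves:
    - [[-2.5,0,17],[0,0,0],50]
    - [[-2.5,0,17],[0,0,0],50]
    - [[-3,0,17],[0,0,0],50]
    - [[0,0,18],[0,0,0],50]
    - [[0,0,18],[0,0,0],50]
    - [[0,0,16],[0,0,0],50]
    - [[0,0,0],[0,0,0],50]
    - [[0,0,0],[0,0,0],25]
  newtons: 40

```text
t: 3.55
tcp_pos: [0.4892, -0.3277, 0.0375]
eef_rot: [0.0, 0.07, 0.998, -0.0]
ft_force: [-0.2, -0.6, 0.9]
finger_gap: 0.0367
gripper_force: 0.0
```

>>> apply_moves:
  moves:
    - [[0,0,0],[0,0,0],5]
    - [[0,0,0],[0,0,0],5]
    - [[0,0,0],[0,0,0],5]
    - [[0,0,0],[0,0,0],5]
    - [[0,0,0],[0,0,0],5]
    - [[0,0,0],[0,0,0],5]

```text
t: 4.15
tcp_pos: [0.4897, -0.3278, 0.0382]
eef_rot: [0.001, 0.07, 0.998, -0.0]
ft_force: [-1.0, 1.1, 7.1]
finger_gap: 0.0153
gripper_force: 44.3
```

>>> apply_moves:
  moves:
    - [[0,0,0],[0,0,0],5]
    - [[0,0,0],[0,0,0],5]
    - [[0,0,0],[0,0,0],5]
  newtons: 110

```text
t: 4.45
tcp_pos: [0.4898, -0.3279, 0.0384]
eef_rot: [0.001, 0.07, 0.998, -0.001]
ft_force: [-0.6, 1.3, 6.6]
finger_gap: 0.0146
gripper_force: 107.5
```

Run:
```python
from h import *
plan([([.4895,-.328,.14],172.,3),([.40,-.12,.19],238,8),([.40,.118,.19],330,11)],start=([.4892,-.328,.0375],171.97))
```

```text
[[-0.1, 0.0, -34.2], [0, 0, -0.0]] [[-0.1, 0.0, -34.2], [0, 0, -0.0]] [[-0.1, 0.0, -34.1], [0, 0, -0.001]] -> [ 0.4895 -0.328   0.14  ] 172.03
[[14.7, 24.2, -6.3], [0, 0, -0.144]] [[11.1, 26.1, -6.2], [0, 0, -0.144]] [[7.2, 27.4, -6.3], [0, 0, -0.144]] [[3.2, 28.1, -6.2], [0, 0, -0.144]] [[-0.9, 28.3, -6.2], [0, 0, -0.144]] [[-4.9, 27.9, -6.3], [0, 0, -0.144]] [[-8.9, 26.8, -6.2], [0, 0, -0.144]] [[-12.6, 25.4, -6.3], [0, 0, -0.143]] -> [ 0.4  -0.12  0.19] 237.97
[[-18.3, 11.5, 0.0], [0, 0, -0.146]] [[-19.8, 8.7, 0.0], [0, 0, -0.146]] [[-20.9, 5.7, 0.0], [0, 0, -0.146]] [[-21.5, 2.6, 0.0], [0, 0, -0.146]] [[-21.6, -0.6, 0.0], [0, 0, -0.146]] [[-21.3, -3.7, 0.0], [0, 0, -0.146]] [[-20.6, -6.7, 0.0], [0, 0, -0.146]] [[-19.3, -9.7, 0.0], [0, 0, -0.146]] [[-17.7, -12.4, 0.0], [0, 0, -0.146]] [[-15.8, -14.8, 0.0], [0, 0, -0.146]] [[-13.4, -17.0, 0.0], [0, 0, -0.146]] -> [0.4001 0.118  0.19  ] 329.99
```

>>> apply_moves:
  moves:
    - [[0,0,-20],[0,0,0],5]
    - [[0,0,-40],[0,0,0],5]
    - [[0,0,-42.5],[0,0,0],5]

```text
t: 4.75
tcp_pos: [0.4878, -0.327, 0.1386]
eef_rot: [-0.002, 0.071, 0.998, 0.001]
ft_force: [1.0, 1.1, -1.4]
finger_gap: 0.0141
gripper_force: 107.4
```

>>> apply_moves:
  moves:
    - [[14.5,24,-6],[0,0,-0.144],5]
    - [[11,26,-6.5],[0,0,-0.144],5]
    - [[7,27.5,-6],[0,0,-0.144],5]
    - [[3,28,-6.5],[0,0,-0.144],5]
    - [[-1,28.5,-6],[0,0,-0.144],5]
    - [[-5,28,-6.5],[0,0,-0.144],5]
    - [[-9,27,-6],[0,0,-0.144],5]
    - [[-12.5,25.5,-6.5],[0,0,-0.144],5]

```text
t: 5.55
tcp_pos: [0.3994, -0.118, 0.1888]
eef_rot: [-0.0, -0.487, 0.874, 0.0]
ft_force: [0.1, 0.4, -0.7]
finger_gap: 0.014
gripper_force: 107.5
```

>>> apply_moves:
  moves:
    - [[-18.5,11.5,0],[0,0,-0.146],5]
    - [[-20,8.5,0],[0,0,-0.146],5]
    - [[-21,5.5,0],[0,0,-0.146],5]
    - [[-21.5,2.5,0],[0,0,-0.146],5]
    - [[-21.5,-0.5,0],[0,0,-0.146],5]
    - [[-21.5,-3.5,0],[0,0,-0.146],5]
    - [[-20.5,-6.5,0],[0,0,-0.146],5]
    - [[-19.5,-9.5,0],[0,0,-0.146],5]

```text
t: 6.35
tcp_pos: [0.4001, 0.0553, 0.1888]
eef_rot: [0.0, 0.888, -0.46, -0.0]
ft_force: [0.6, -0.2, -0.7]
finger_gap: 0.0139
gripper_force: 107.5
```

>>> apply_moves:
  moves:
    - [[-17.5,-12.5,0],[0,0,-0.146],5]
    - [[-16,-15,0],[0,0,-0.146],5]
    - [[-13.5,-17,0],[0,0,-0.146],5]
    - [[0,0,0],[0,0,0],5]
    - [[0,0,0],[0,0,0],5]
    - [[0,0,0],[0,0,0],5]

```text
t: 6.95
tcp_pos: [0.4006, 0.1191, 0.1892]
eef_rot: [0.0, 0.966, -0.26, -0.0]
ft_force: [0.4, 0.7, -1.3]
finger_gap: 0.0142
gripper_force: 107.6
```

>>> apply_moves:
  moves:
    - [[24.5,-14,15],[0,0,0],5]
    - [[24.5,-14.5,15],[0,0,0],5]
    - [[0,0,0],[0,0.131,0],5]
    - [[0,0,0],[0,0.131,0],5]
    - [[0,0,0],[0,0.131,0],5]
    - [[0,0,0],[0,0.131,0],5]
    - [[0,0,0],[0,0.131,0],5]
    - [[0,0,0],[0,0.131,0],5]

```text
t: 7.75
tcp_pos: [0.4574, 0.1197, 0.16]
eef_rot: [0.098, 0.891, -0.24, 0.373]
ft_force: [0.0, 0.4, -1.3]
finger_gap: 0.014
gripper_force: 107.7
```

>>> apply_moves:
  moves:
    - [[0,0,0],[0,0,0],5]
    - [[0,0,0],[0,0,0],5]
    - [[0,0,0],[0,0,0],5]
    - [[0,0,0],[0,0,0],5]

```text
t: 8.15
tcp_pos: [0.4579, 0.1197, 0.1607]
eef_rot: [0.098, 0.892, -0.241, 0.369]
ft_force: [-0.2, 0.1, -1.2]
finger_gap: 0.0142
gripper_force: 107.8
```

Run:
```python
from h import *
s=monitor.state();C,im=shot('wrist','w3.png')
print(s['tcp_pos'],s['joint_vel'].round(3),s['qpos'].round(2))
np.savez('w3.npz',K=C[0],D=C[1],R=C[2],t=C[3])
for th in ['collar','hole0','pad','jack']:
  print(th,[(np.round(x['bbox'],1),round(x['confidence'],2)) for x in nets.find_in('wrist',th)[:6]])
print(proj(C,[[.5625,.057,.095],[.5625,.057,.075]]))
```

```text
[0.45789672 0.11972034 0.16068089] [ 0.002  0.003 -0.009  0.002 -0.    -0.002] [ 1.19 -0.67 -1.03  0.78 -1.42 -0.36]
collar [(array([261.1, 150.4, 101.3,  92.5]), 0.78)]
hole0 [(array([263.1, 150.4, 101.4,  87.1]), 0.8)]
pad [(array([278.1, 112.4,  18.9,   8.2]), 0.47)]
jack [(array([263.1, 166.8, 118.8, 126.4]), 0.67)]
[[263.90514625 138.94237859]
 [263.81131432 153.34795961]]
```

View pics/w3.png

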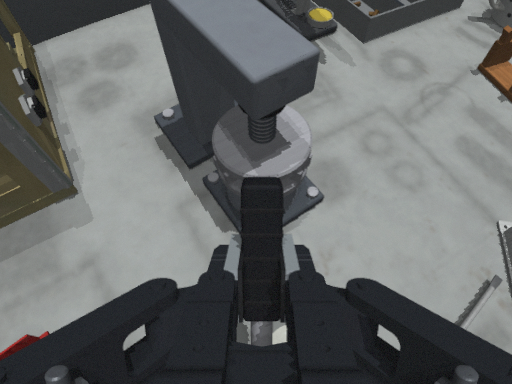

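The collar top is at (262,140) as predicted, but the grip at (262,180–320) hides its front wall. I'll shift sideways.

>>> apply_moves:
  moves:
    - [[0,15,0],[0,0,0],5]
    - [[0,20,0],[0,0,0],5]
    - [[0,20,0],[0,0,0],5]
    - [[0,0,0],[0,0,0],5]
    - [[0,0,0],[0,0,0],5]
    - [[0,0,0],[0,0,0],5]
    - [[0,0,0],[0,0,0],5]

```text
t: 9.1
tcp_pos: [0.4376, 0.0804, 0.1688]
eef_rot: [0.104, 0.894, -0.242, 0.363]
ft_force: [0.4, -0.6, -0.9]
finger_gap: 0.0136
gripper_force: 107.8
```

Run:
```python
from h import *
s=monitor.state();C,im=shot('wrist','w4.png')
print(s['tcp_pos'],s['joint_vel'].round(3),s['qpos'].round(2))
np.savez('w4.npz',K=C[0],D=C[1],R=C[2],t=C[3])
print(proj(C,[[.5625,.057,.095],[.5625,.057,.075]]))
u=proj(C,[[.5625,.057,.085]])[0].astype(int);print(u)
x0,y0=max(u[0]-80,0),max(u[1]-55,0);c=im[y0:y0+120,x0:x0+160]
c=cv2.convertScaleAbs(cv2.resize(c,None,fx=5,fy=5,interpolation=cv2.INTER_CUBIC),alpha=1.4)
cv2.imwrite('pics/w4c.png',c[:,:,::-1]);print(x0,y0)
```

```text
[0.43756837 0.0804176  0.1688306 ] [-0.001 -0.003  0.    -0.001 -0.003  0.001] [ 1.21 -0.83 -1.08  0.76 -1.51 -0.29]
[[209.61703075 145.65464949]
 [212.4120604  159.23885098]]
[211 152]
131 97
```

View pics/w4c.png

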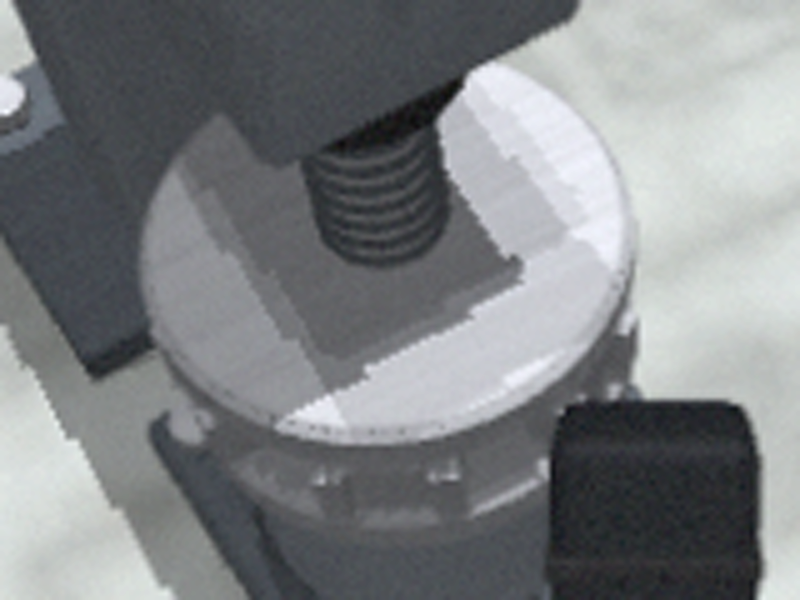

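The crop shows the hole mouth around crop (388,485), i.e. image (209,194), with its flare edges at (325,478) and (445,470). The collar top ellipse spans crop x 142–637 with its bottom at y 440.

Run:
```python
from h import *
from scipy.optimize import least_squares
d=np.load('w4.npz');C=(d['K'],d['D'],d['R'],d['t'])
img=lambda p:np.array([131+(p[0]+.5)/5-.5,97+(p[1]+.5)/5-.5])
pts=[img(p) for p in [(142,265),(637,250),(385,441),(590,340),(225,395)]]
W=[atz(C,p,.094) for p in pts]
print(np.round(W,4))
f=lambda a:[np.hypot(w[0]-a[0],w[1]-a[1])-.042 for w in W]
r=least_squares(f,[.5625,.057]);print('axis',r.x,np.round(r.fun,4))
ax=r.x
def cyl(p,a,rad=.042):
    K,D,R,t=C;q=cv2.undistortPoints(np.array([[p]],float),K,D)[0,0];v=R.T@[q[0],q[1],1];o=-R.T@t
    oo=o[:2]-a;A=v[:2]@v[:2];B=2*oo@v[:2];c=oo@oo-rad**2
    s=(-B-np.sqrt(B*B-4*A*c))/2/A;X=o+s*v;return X,np.degrees(np.arctan2(*(X[:2]-a)[::-1]))%360
for p in [(388,485),(325,478),(445,470),(335,520),(440,515),(640,325),(620,390),(385,520),(385,531)]:
    try:print(p,cyl(img(p),ax))
    except Exception as e:print(e)
for th in [185,190,195,200]:
    X=[]
    for k in (0,60):
      a=np.radians(th+k);e=np.array([np.cos(a),np.sin(a)]);n=np.array([-e[1],e[0]])
      for s in (-.01,.01):
        for z in (.085,.065):X.append([*(ax+.042*e+s*n),z])
    print(th,((proj(C,X)-[131,97])*5).round().tolist())
```

```text
[[0.5814 0.0956 0.094 ]
 [0.5417 0.0219 0.094 ]
 [0.5294 0.0751 0.094 ]
 [0.5298 0.0377 0.094 ]
 [0.5502 0.0937 0.094 ]]
axis [0.56721154 0.05575368] [ 0.0003  0.0004  0.0005 -0.0004 -0.0004]
(388, 485) (array([0.53055813, 0.07626045, 0.07885198]), np.float64(150.773962007354))
(325, 478) (array([0.53687597, 0.08480111, 0.07917151]), np.float64(136.24267329201))
(445, 470) (array([0.52680957, 0.06722889, 0.08159503]), np.float64(164.1440808357833))
(335, 520) (array([0.53745223, 0.08539121, 0.06376099]), np.float64(135.1174745166599))
(440, 515) (array([0.52752924, 0.06951285, 0.06672049]), np.float64(160.87687798663828))
(640, 325) (array([nan, nan, nan]), np.float64(nan))
(620, 390) (array([0.53422099, 0.02976093, 0.06618641]), np.float64(218.23403463426456))
(385, 520) (array([0.53166348, 0.07812186, 0.06631598]), np.float64(147.82035777853898))
(385, 531) (array([0.53196372, 0.07859205, 0.0621337 ]), np.float64(147.0593012160105))
185 [[476.0, 454.0], [485.0, 512.0], [577.0, 394.0], [580.0, 454.0], [639.0, 285.0], [638.0, 349.0], [628.0, 194.0], [628.0, 261.0]]
190 [[497.0, 446.0], [505.0, 504.0], [591.0, 380.0], [594.0, 440.0], [641.0, 267.0], [640.0, 332.0], [621.0, 179.0], [621.0, 246.0]]
195 [[517.0, 437.0], [524.0, 495.0], [604.0, 364.0], [606.0, 425.0], [641.0, 250.0], [640.0, 315.0], [612.0, 164.0], [613.0, 232.0]]
200 [[537.0, 425.0], [542.0, 484.0], [615.0, 348.0], [616.0, 409.0], [639.0, 233.0], [639.0, 298.0], [601.0, 151.0], [603.0, 219.0]]<stdin>:14: RuntimeWarning: invalid value encountered in sqrt
```

Run:
```python
from h import *
ax=np.array([.5672,.0558]);o=[]
th=np.radians(np.linspace(230,90,800));zz=np.linspace(.097,.05,270)
T,Z=np.meshgrid(th,zz);X=np.stack([ax[0]+.042*np.cos(T),ax[1]+.042*np.sin(T),Z],-1)
for n in ['w3','w4']:
    d=np.load(n+'.npz');C=(d['K'],d['D'],d['R'],d['t']);im=cv2.imread(f'pics/{n}.png')
    m=proj(C,X).reshape(*T.shape,2).astype(np.float32)
    r=cv2.remap(im,m[...,0],m[...,1],cv2.INTER_CUBIC);r=cv2.convertScaleAbs(r,alpha=1.8)
    for a in range(100,230,10):
        x=int((230-a)/140*800);cv2.line(r,(x,0),(x,8 if a%50 else 20),(0,0,255),1)
    o.append(r)
cv2.imwrite('pics/unroll.png',np.vstack(o))
```

```text
(no output)
```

View pics/unroll.png

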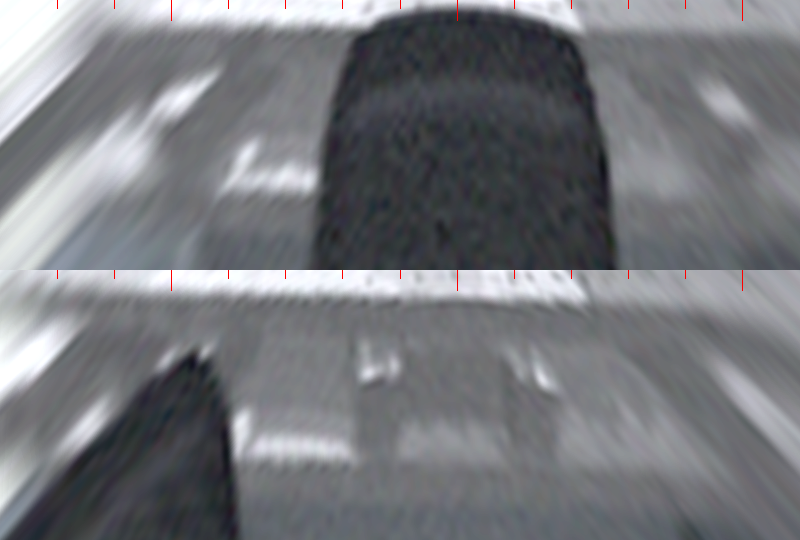

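Bright flare-edge spots appear at 163.5° and 137°, repeating every 60°. The darker area between them is the hole, at about 150° (next one at 210°). I'll untilt and line up there.

>>> apply_moves:
  moves:
    - [[-10,0,0],[0,-0.131,0],5]
    - [[-10,0,0],[0,-0.131,0],5]
    - [[0,0,0],[0,-0.131,0],5]
    - [[0,0,0],[0,-0.131,0],5]
    - [[0,0,0],[0,-0.131,0],5]
    - [[0,0,0],[0,-0.131,0],5]
    - [[0,0,0],[0,0,0],5]
    - [[0,0,0],[0,0,0],5]

```text
t: 9.95
tcp_pos: [0.425, 0.087, 0.1555]
eef_rot: [0.004, 0.964, -0.265, -0.007]
ft_force: [-0.1, -0.6, -1.3]
finger_gap: 0.0144
gripper_force: 107.8
```

Run:
```python
from h import *
s=monitor.state();M=rot(s['eef_rot']).as_matrix();print(s['t'],s['tcp_pos'],s['qpos'].round(2),M.round(3),s['joint_vel'].round(3))
A=np.array([.5672,.0558]);P=lambda r,th:A+r*np.array([np.cos(np.radians(th)),np.sin(np.radians(th))])
plan([([.38,.13,.14],240,11),([*P(.175,150),.12],150,11)])
d=np.load('w4.npz')
```

```text
9.95 [0.42495938 0.08696305 0.15553448] [ 0.67 -0.41 -0.44 -0.01 -1.55  0.37] [[ 0.86  -0.51  -0.015]
 [-0.51  -0.86  -0.004]
 [-0.011  0.011 -1.   ]] [ 0.05  -0.054 -0.041  0.016  0.002 -0.004]
[[-5.5, -1.3, 1.4], [0, 0, 0.142]] [[-5.6, -0.5, 1.4], [0, 0, 0.142]] [[-5.7, 0.3, 1.4], [0, 0, 0.142]] [[-5.5, 1.1, 1.4], [0, 0, 0.142]] [[-5.3, 1.9, 1.4], [0, 0, 0.142]] [[-5.0, 2.6, 1.4], [0, 0, 0.141]] [[-4.6, 3.3, 1.4], [0, 0, 0.142]] [[-4.1, 3.9, 1.4], [0, 0, 0.141]] [[-3.5, 4.5, 1.4], [0, 0, 0.142]] [[-2.8, 4.9, 1.5], [0, 0, 0.141]] [[-2.1, 5.3, 1.4], [0, 0, 0.142]] -> [0.38 0.13 0.14] 239.98
[[-2.7, -2.2, 1.8], [0, 0, 0.143]] [[-2.9, -1.8, 1.8], [0, 0, 0.143]] [[-3.2, -1.4, 1.8], [0, 0, 0.143]] [[-3.3, -0.9, 1.8], [0, 0, 0.143]] [[-3.4, -0.4, 1.8], [0, 0, 0.143]] [[-3.5, 0.1, 1.8], [0, 0, 0.143]] [[-3.4, 0.6, 1.8], [0, 0, 0.142]] [[-3.3, 1.1, 1.9], [0, 0, 0.143]] [[-3.1, 1.5, 1.8], [0, 0, 0.142]] [[-2.9, 1.9, 1.9], [0, 0, 0.143]] [[-2.5, 2.4, 1.8], [0, 0, 0.142]] -> [0.4157 0.1434 0.12  ] 150.03
```

>>> apply_moves:
  moves:
    - [[-5.5,-1.5,1.5],[0,0,0.142],5]
    - [[-5.5,-0.5,1.5],[0,0,0.142],5]
    - [[-5.5,0.5,1.5],[0,0,0.142],5]
    - [[-5.5,1,1.5],[0,0,0.142],5]
    - [[-5.5,2,1.5],[0,0,0.142],5]
    - [[-5,2.5,1.5],[0,0,0.142],5]
    - [[-4.5,3.5,1.5],[0,0,0.142],5]
    - [[-4,4,1.5],[0,0,0.142],5]

```text
t: 10.75
tcp_pos: [0.3906, 0.1195, 0.1445]
eef_rot: [-0.005, -0.671, 0.742, 0.003]
ft_force: [-0.1, -1.3, -1.8]
finger_gap: 0.0139
gripper_force: 107.7
```

>>> apply_moves:
  moves:
    - [[-3.5,4.5,1.5],[0,0,0.142],5]
    - [[-3,5,1.5],[0,0,0.142],5]
    - [[-2,5.5,1.5],[0,0,0.142],5]
    - [[-2.5,-2,2],[0,0,0.142],5]
    - [[-3,-2,2],[0,0,0.142],5]
    - [[-3,-1.5,2],[0,0,0.142],5]
    - [[-3.5,-1,2],[0,0,0.142],5]
    - [[-3.5,-0.5,2],[0,0,0.142],5]

```text
t: 11.55
tcp_pos: [0.3944, 0.137, 0.1299]
eef_rot: [-0.006, -0.166, 0.986, -0.0]
ft_force: [0.6, 0.9, -1.5]
finger_gap: 0.0142
gripper_force: 107.7
```

>>> apply_moves:
  moves:
    - [[-3.5,0,2],[0,0,0.142],5]
    - [[-3.5,0.5,2],[0,0,0.142],5]
    - [[-3.5,1,2],[0,0,0.142],5]
    - [[-3,1.5,2],[0,0,0.142],5]
    - [[-3,2,2],[0,0,0.142],5]
    - [[-2.5,2.5,1.5],[0,0,0.142],5]
    - [[0,0,0],[0,0,0],5]
    - [[0,0,0],[0,0,0],5]

```text
t: 12.35
tcp_pos: [0.4141, 0.1443, 0.1184]
eef_rot: [-0.006, 0.252, 0.968, -0.002]
ft_force: [0.0, -0.2, -2.4]
finger_gap: 0.014
gripper_force: 107.7
```

```bash
cat >> h.py <<'E'
A=np.array([.5672,.0558]);P=lambda r,th:A+r*np.array([np.cos(np.radians(th)),np.sin(np.radians(th))])
def where():
    s=monitor.state();M=rot(s['eef_rot']).as_matrix();p=np.array(s['tcp_pos'])
    d=p[:2]-A;F=np.array(s['ft_force'])
    th=np.arctan2(d[1],d[0]);n=np.array([-np.sin(th),np.cos(th)])
    print('t',round(s['t'],2),'p',p.round(4),'r',np.hypot(*d).round(4),'th',np.degrees(th)%360,'yaw',np.degrees(np.arctan2(M[1,0],M[0,0]))%360,
     'zaxis',M[:,2].round(3),'F',F.round(1),'T',np.round(s['ft_torque'],2),'Ftan',round(float(F[:2]@n),1),'q',s['qpos'].round(2),'vmax',abs(s['joint_vel']).max().round(3))
    return s
E
python3 - <<'E'
from h import *
where()
plan([([*P(.165,150),.0585],150,4)])
E
```

```text
t 12.35 p [0.4141 0.1443 0.1184] r 0.1769 th 149.98437196462643 yaw 150.8177875784695 zaxis [-0.013 -0.002 -1.   ] F [ 0.  -0.2 -2.4] T [ 0.05  0.01 -0.01] Ftan 0.2 q [ 0.79 -0.39 -0.49 -0.01 -1.48 -2.87] vmax 0.01
[[-3.0, -0.1, 15.0], [0, 0, 0.004]] [[-3.0, -0.0, 15.0], [0, 0, 0.003]] [[-2.9, -0.0, 14.9], [0, 0, 0.004]] [[-3.0, -0.1, 15.0], [0, 0, 0.003]] -> [0.4243 0.1382 0.0585] 150.02
```

>>> apply_moves:
  moves:
    - [[-3,0,15],[-0.008,-0.01,0.014],5]
    - [[-3,0,15],[0,0,0],5]
    - [[-3,0,15],[0,0,0],5]
    - [[-3,0,15],[0,0,0],5]
    - [[0,0,0],[0,0,0],5]
    - [[0,0,0],[0,0,0],5]
    - [[0,0,0],[0,0,0],5]

```text
t: 13.05
tcp_pos: [0.4252, 0.1384, 0.0596]
eef_rot: [0.0, 0.261, 0.965, 0.001]
ft_force: [0.3, 0.2, -1.0]
finger_gap: 0.0139
gripper_force: 107.7
```

Run:
```python
from h import *
where()
C,im=shot('wrist','w5.png');x0,y0=160,200
for n in ['top','side']:
    c=cal(n);im2=cams.capture(n);cv2.imwrite(f'pics/{n}5.png',im2[:,:,::-1])
a=cv2.resize(im[y0:y0+160,x0:x0+200],(500,400));
c=cal('side');u=proj(c,[[.51,.09,.08]])[0].astype(int);b=cv2.resize(cv2.imread('pics/side5.png')[u[1]-40:u[1]+40,u[0]-30:u[0]+30],(300,400),interpolation=cv2.INTER_CUBIC)
cv2.imwrite('pics/v5.png',np.hstack([a[:,:,::-1],b]))
```

```text
t 13.05 p [0.4252 0.1384 0.0596] r 0.1643 th 149.8343268543758 yaw 149.77764295472224 zaxis [ 0.     0.002 -1.   ] F [ 0.3  0.2 -1. ] T [0.04 0.07 0.02] Ftan -0.3 q [ 0.77 -0.35 -0.57 -0.   -1.34 -2.87] vmax 0.005
```

View pics/v5.png

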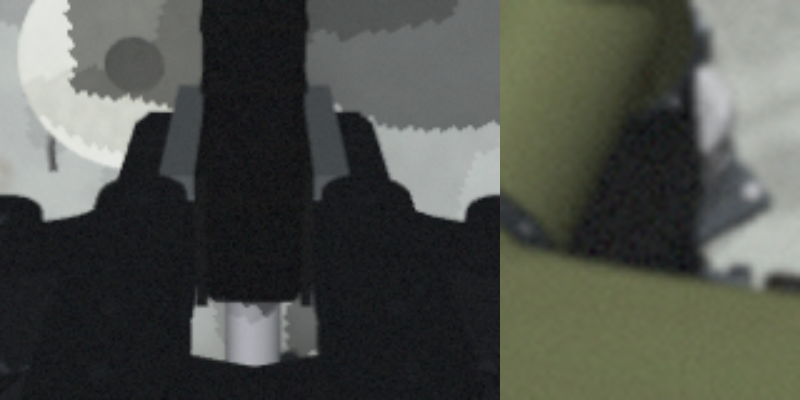

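Bar centred and straight in the fingers; the hole isn't visible from here, so I'll feel my way in.

>>> apply_moves:
  moves:
    - [[-5,0,1],[0,0,0],5]
    - [[-5,0,0],[0,0,0],5]
    - [[-5,0,0],[0,0,0],5]
    - [[-3,0,0],[0,0,0],5]
    - [[-2,0,0],[0,0,0],5]
    - [[0,0,0],[0,0,0],5]

```text
t: 13.8
tcp_pos: [0.4398, 0.129, 0.0563]
eef_rot: [-0.004, 0.261, 0.965, 0.001]
ft_force: [-16.3, 8.2, 3.4]
finger_gap: 0.0141
gripper_force: 108.4
```

>>> apply_moves:
  moves:
    - [[-2,0,0],[0,0,0],5]
    - [[-2,0,0],[0,0,0],5]
    - [[0,0,0],[0,0,0],5]

```text
t: 14.1
tcp_pos: [0.4402, 0.1288, 0.0551]
eef_rot: [-0.008, 0.261, 0.965, 0.001]
ft_force: [-33.8, 18.5, 8.8]
finger_gap: 0.0139
gripper_force: 109.1
```

Run:
```python
from h import *
where()
```

```text
t 14.1 p [0.4402 0.1288 0.0551] r 0.1465 th 150.116886518576 yaw 149.74521614762634 zaxis [-0.014  0.006 -1.   ] F [-33.8  18.5   8.8] T [ 5.43 10.11 -0.2 ] Ftan 0.8 q [ 0.72 -0.29 -0.54 -0.01 -1.34 -2.81] vmax 0.004
```

Square contact at tip radius 41 mm with no side force: this is the land, so the hole is at about 179.5° instead. Back off and swing 29.5°.

>>> apply_moves:
  moves:
    - [[11,0,0],[0,0,0],5]
    - [[12,0,0],[0,0,0],5]
    - [[-0.9,-17,0],[0,0,-0.103],5]
    - [[-0.9,-17,0],[0,0,-0.103],5]
    - [[-0.9,-17,0],[0,0,-0.103],5]
    - [[-0.9,-17,0],[0,0,-0.103],5]
    - [[-0.9,-17,0],[0,0,-0.103],5]
    - [[0,0,0],[0,0,0],5]

```text
t: 14.9
tcp_pos: [0.4031, 0.055, 0.0575]
eef_rot: [-0.0, 0.007, 1.0, 0.0]
ft_force: [-0.3, 0.6, -1.3]
finger_gap: 0.014
gripper_force: 107.7
```

>>> apply_moves:
  moves:
    - [[0,0,0],[0,0,0],5]
    - [[0,0,0],[0,0,0],5]

```text
t: 15.1
tcp_pos: [0.4033, 0.0566, 0.0574]
eef_rot: [-0.001, 0.008, 1.0, 0.0]
ft_force: [0.3, -0.3, -1.4]
finger_gap: 0.0139
gripper_force: 107.7
```

Run:
```python
from h import *
s=where()
plan([([*P(.155,179.5),.0585],179.5,2)])
```

```text
t 15.1 p [0.4033 0.0566 0.0574] r 0.1639 th 179.70863788225938 yaw 179.11872456496323 zaxis [-0.001  0.001 -1.   ] F [ 0.3 -0.3 -1.4] T [ 0.05  0.04 -0.01] Ftan 0.3 q [ 0.64 -0.48 -0.67 -0.   -1.38 -2.23] vmax 0.01
[[-4.4, 0.3, -0.5], [0, 0, -0.003]] [[-4.5, 0.3, -0.6], [0, 0, -0.004]] -> [0.4122 0.0571 0.0585] 179.52
```

>>> apply_moves:
  moves:
    - [[-4.5,0.3,-0.6],[0,0,-0.003],5]
    - [[-4.5,0.3,-0.6],[0,0,-0.003],5]
    - [[-5,0,0],[0,0,0],5]
    - [[-4,0,0],[0,0,0],5]
    - [[-4,0,0],[0,0,0],5]
    - [[0,0,0],[0,0,0],5]
    - [[0,0,0],[0,0,0],5]

```text
t: 15.8
tcp_pos: [0.4252, 0.0566, 0.0584]
eef_rot: [-0.001, 0.004, 1.0, 0.0]
ft_force: [-0.6, -0.4, -1.1]
finger_gap: 0.0142
gripper_force: 107.7
```

>>> apply_moves:
  moves:
    - [[-4,0,0],[0,0,0],5]
    - [[-3,0,0],[0,0,0],5]
    - [[0,0,0],[0,0,0],5]

```text
t: 16.1
tcp_pos: [0.4325, 0.0566, 0.0585]
eef_rot: [-0.001, 0.004, 1.0, 0.0]
ft_force: [0.2, 0.4, -0.8]
finger_gap: 0.0137
gripper_force: 107.7
```

Run:
```python
from h import *
where()
```

```text
t 16.1 p [0.4325 0.0566 0.0585] r 0.1347 th 179.66622144141908 yaw 179.53073142746894 zaxis [-0.001  0.001 -1.   ] F [ 0.2  0.4 -0.8] T [0.03 0.07 0.05] Ftan -0.4 q [ 0.6  -0.38 -0.6  -0.   -1.35 -2.17] vmax 0.01
```

The nose is in with no contact. Go deeper.

>>> apply_moves:
  moves:
    - [[-4,0,0],[0,0,0],5]
    - [[-4,0,0],[0,0,0],5]
    - [[-3,0,0],[0,0,0],5]
    - [[0,0,0],[0,0,0],5]
    - [[0,0,0],[0,0,0],5]

```text
t: 16.6
tcp_pos: [0.4436, 0.0567, 0.0586]
eef_rot: [-0.0, 0.004, 1.0, 0.001]
ft_force: [1.0, 0.6, -2.9]
finger_gap: 0.0141
gripper_force: 107.7
```

Run:
```python
from h import *
where()
```

```text
t 16.6 p [0.4436 0.0567 0.0586] r 0.1236 th 179.59880271767327 yaw 179.53605853989288 zaxis [-0.     0.001 -1.   ] F [ 1.   0.6 -2.9] T [ 0.41 -0.49  0.13] Ftan -0.6 q [ 0.58 -0.34 -0.57 -0.   -1.34 -2.16] vmax 0.007
```

>>> apply_moves:
  moves:
    - [[-0.1,-3.7,0],[0,0,-0.03],5]
    - [[-0.35,-9.3,0],[0,0,-0.075],5]
    - [[-0.35,-9.3,0],[0,0,-0.075],5]
    - [[-0.35,-9.3,0],[0,0,-0.075],5]

```text
t: 17.0
tcp_pos: [0.4465, 0.0279, 0.0581]
eef_rot: [-0.0, -0.126, 0.992, 0.003]
ft_force: [-5.8, 14.0, -0.6]
finger_gap: 0.0141
gripper_force: 109.0
```

Run:
```python
from h import *
where()
```

```text
t 17.0 p [0.4465 0.0279 0.0581] r 0.1239 th 193.01671497128257 yaw 194.53244201844797 zaxis [-0.002  0.007 -1.   ] F [-5.8 14.  -0.6] T [4.74 1.76 1.26] Ftan -15.0 q [ 0.51 -0.34 -0.57 -0.01 -1.34 -1.83] vmax 0.964
```

>>> apply_moves:
  moves:
    - [[-0.35,-9.3,0],[0,0,-0.075],5]
    - [[-0.35,-9.3,0],[0,0,-0.075],5]
    - [[-0.35,-9.3,0],[0,0,-0.075],5]
    - [[-0.35,-9.3,0],[0,0,-0.075],5]

```text
t: 17.4
tcp_pos: [0.4604, -0.0065, 0.0578]
eef_rot: [-0.001, -0.273, 0.962, 0.003]
ft_force: [-7.6, 13.1, 0.9]
finger_gap: 0.0137
gripper_force: 109.1
```

```bash
sed -i "s/    return s$/    print('Mjack',round(float(s['ft_torque'][2]+np.hypot(*d)*(F[:2]@n)),3),'Frad',round(float(F[:2]@(d\/np.hypot(*d))),1));return s/" h.py
python3 - <<'E'
from h import *
where()
E
```

```text
t 17.4 p [ 0.4604 -0.0065  0.0578] r 0.1236 th 210.27838846533461 yaw 211.72424234531786 zaxis [-0.003  0.006 -1.   ] F [-7.6 13.1  0.9] T [4.54 2.28 1.34] Ftan -15.1 q [ 0.42 -0.3  -0.54 -0.01 -1.33 -1.44] vmax 0.966
Mjack -0.53 Frad -0.0
```

>>> apply_moves:
  moves:
    - [[-0.2,-6.2,0],[0,0,-0.05],5]
    - [[-0.1,-3.1,0],[0,0,-0.025],5]
    - [[-0.1,-3.1,0],[0,0,-0.025],5]
    - [[-0.1,-3.1,0],[0,0,-0.025],5]

```text
t: 17.8
tcp_pos: [0.4691, -0.0192, 0.0577]
eef_rot: [-0.001, -0.332, 0.943, 0.003]
ft_force: [-9.1, 11.9, 1.7]
finger_gap: 0.0138
gripper_force: 109.2
```

Run:
```python
from h import *
where()
```

```text
t 17.8 p [ 0.4691 -0.0192  0.0577] r 0.1235 th 217.39239789359075 yaw 218.75141298084725 zaxis [-0.004  0.005 -1.   ] F [-9.1 11.9  1.7] T [4.14 2.7  1.32] Ftan -15.0 q [ 0.39 -0.27 -0.51 -0.01 -1.33 -1.28] vmax 0.316
Mjack -0.53 Frad 0.0
```

>>> apply_moves:
  moves:
    - [[-0.1,-3.1,0],[0,0,-0.025],5]
    - [[-0.1,-3.1,0],[0,0,-0.025],5]
    - [[-0.1,-3.1,0],[0,0,-0.025],5]
    - [[-0.1,-3.1,0],[0,0,-0.025],5]

```text
t: 18.2
tcp_pos: [0.4771, -0.0285, 0.0575]
eef_rot: [-0.002, -0.379, 0.926, 0.003]
ft_force: [-10.8, 11.3, 2.4]
finger_gap: 0.0141
gripper_force: 109.3
```

Run:
```python
from h import *
where()
```

```text
t 18.2 p [ 0.4771 -0.0285  0.0575] r 0.1233 th 223.0941569599318 yaw 224.48344094866852 zaxis [-0.005  0.005 -1.   ] F [-10.8  11.3   2.4] T [3.94 3.08 1.26] Ftan -15.6 q [ 0.36 -0.24 -0.49 -0.01 -1.32 -1.15] vmax 0.314
Mjack -0.664 Frad 0.2
```

>>> apply_moves:
  moves:
    - [[-0.1,-4.9,0],[0,0,-0.04],5]
    - [[-0.1,-4.9,0],[0,0,-0.04],5]
    - [[-0.1,-3.1,0],[0,0,-0.025],5]
    - [[-0.1,-3.1,0],[0,0,-0.025],5]

```text
t: 18.6
tcp_pos: [0.4889, -0.0393, 0.0574]
eef_rot: [-0.002, -0.438, 0.899, 0.003]
ft_force: [-10.4, 10.2, 2.2]
finger_gap: 0.0143
gripper_force: 109.4
```

Run:
```python
from h import *
where()
```

```text
t 18.6 p [ 0.4889 -0.0393  0.0574] r 0.1232 th 230.51740717706485 yaw 231.9209004258362 zaxis [-0.006  0.004 -1.   ] F [-10.4  10.2   2.2] T [3.76 3.25 1.28] Ftan -14.5 q [ 0.33 -0.2  -0.46 -0.01 -1.32 -0.99] vmax 0.305
Mjack -0.507 Frad -1.2
```

>>> apply_moves:
  moves:
    - [[-0.1,-4.9,0],[0,0,-0.04],5]
    - [[-0.1,-4.9,0],[0,0,-0.04],5]
    - [[-0.1,-3.1,0],[0,0,-0.025],5]
    - [[-0.1,-3.1,0],[0,0,-0.025],5]

```text
t: 19.0
tcp_pos: [0.5018, -0.0484, 0.0573]
eef_rot: [-0.002, -0.495, 0.869, 0.003]
ft_force: [-10.6, 10.3, 3.2]
finger_gap: 0.0143
gripper_force: 109.5
```

Run:
```python
from h import *
where()
```

```text
t 19.0 p [ 0.5018 -0.0484  0.0573] r 0.123 th 237.88049346749148 yaw 239.36213967479307 zaxis [-0.007  0.004 -1.   ] F [-10.6  10.3   3.2] T [3.6  3.51 1.32] Ftan -14.5 q [ 0.3  -0.16 -0.43 -0.01 -1.31 -0.83] vmax 0.295
Mjack -0.454 Frad -3.0
```

Still free at about 1.03 rad, so the gap is over 3 mm. Withdraw, swing back 60° and take the next hole.

>>> apply_moves:
  moves:
    - [[0,3.5,0],[0,0,0.03],5]
    - [[0,0,0],[0,0,0],5]
    - [[6,0,0],[0,0,0],5]
    - [[12,0,0],[0,0,0],5]
    - [[14,0,0],[0,0,0],5]
    - [[13,0,0],[0,0,0],5]
    - [[0,0,0],[0,0,0],5]
    - [[0,0,0],[0,0,0],5]

```text
t: 19.8
tcp_pos: [0.4768, -0.087, 0.0586]
eef_rot: [0.0, -0.48, 0.877, 0.0]
ft_force: [-0.2, -1.0, -0.2]
finger_gap: 0.0136
gripper_force: 108.2
```

Run:
```python
from h import *
s=where()
th=178.8
plan([([*P(.167,225),.0585],225,2),([*P(.168,205),.0585],205,3),([*P(.165,th),.0585],th,3),([*P(.155,th),.0585],th,1)])
```

```text
t 19.8 p [ 0.4768 -0.087   0.0586] r 0.169 th 237.66615511097933 yaw 237.33834304560742 zaxis [-0.     0.001 -1.   ] F [-0.2 -1.  -0.2] T [ 0.01 -0.03 -0.08] Ftan 0.4 q [ 0.24 -0.23 -0.48 -0.   -1.32 -0.81] vmax 0.01
Mjack -0.004 Frad 1.0
[[-2.9, 18.3, 0.1], [0, 0, 0.108]] [[-1.0, 18.6, 0.0], [0, 0, 0.107]] -> [ 0.4491 -0.0622  0.0585] 225.02
[[-3.0, 19.1, 0.0], [0, 0, 0.116]] [[-0.8, 19.4, 0.0], [0, 0, 0.117]] [[1.4, 19.3, 0.0], [0, 0, 0.116]] -> [ 0.415  -0.0152  0.0585] 205.02
[[-6.7, 24.3, 0.0], [0, 0, 0.153]] [[-2.8, 25.0, 0.0], [0, 0, 0.152]] [[0.9, 25.2, 0.0], [0, 0, 0.153]] -> [0.4023 0.0593 0.0585] 178.78
[[-10.0, -0.0, 0.0], [0, 0, -0.0]] -> [0.4123 0.0591 0.0585] 178.78
```

>>> apply_moves:
  moves:
    - [[-1.4,21.6,0],[0,0,0.128],5]
    - [[-1.4,21.6,0],[0,0,0.128],5]
    - [[-1.4,21.6,0],[0,0,0.128],5]
    - [[-1.4,21.6,0],[0,0,0.128],5]
    - [[-1.4,21.6,0],[0,0,0.128],5]
    - [[-1.4,21.6,0],[0,0,0.128],5]
    - [[-1.4,21.6,0],[0,0,0.128],5]
    - [[-1.4,21.6,0],[0,0,0.125],5]

```text
t: 20.6
tcp_pos: [0.3987, 0.061, 0.0589]
eef_rot: [-0.0, 0.012, 1.0, 0.001]
ft_force: [0.5, -0.7, -2.2]
finger_gap: 0.014
gripper_force: 108.2
```

>>> apply_moves:
  moves:
    - [[-5,0,0],[0,0,0],5]
    - [[-5,0,0],[0,0,0],5]
    - [[0,0,0],[0,0,0],5]
    - [[0,0,0],[0,0,0],5]

```text
t: 21.0
tcp_pos: [0.4089, 0.0591, 0.0584]
eef_rot: [-0.001, 0.01, 1.0, 0.0]
ft_force: [-0.0, -0.3, -1.1]
finger_gap: 0.014
gripper_force: 108.3
```

Run:
```python
from h import *
s=where()
plan([([*P(.135,178.8),.0585],178.8,5)])
```

```text
t 21.0 p [0.4089 0.0591 0.0584] r 0.1583 th 178.81758051577094 yaw 178.88055241317866 zaxis [-0.002  0.001 -1.   ] F [-0.  -0.3 -1.1] T [-0.03  0.04 -0.03] Ftan 0.3 q [ 0.64 -0.46 -0.65 -0.   -1.38 -2.23] vmax 0.007
Mjack 0.023 Frad 0.0
[[-4.7, 0.0, -0.0], [0, 0, 0.0]] [[-4.7, 0.0, -0.0], [0, 0, 0.0]] [[-4.6, 0.0, -0.0], [0, 0, 0.0]] [[-4.7, 0.0, -0.0], [0, 0, 0.001]] [[-4.6, 0.0, -0.1], [0, 0, 0.0]] -> [0.4322 0.0586 0.0585] 178.82
```

>>> apply_moves:
  moves:
    - [[-4.5,0,0],[0,0,0],5]
    - [[-4.5,0,0],[0,0,0],5]
    - [[-4.5,0,0],[0,0,0],5]
    - [[-4.5,0,0],[0,0,0],5]
    - [[-5,0,0],[0,0,0],5]
    - [[0,0,0],[0,0,0],5]

```text
t: 21.6
tcp_pos: [0.4326, 0.061, 0.0582]
eef_rot: [-0.0, 0.009, 1.0, 0.002]
ft_force: [0.8, 6.7, -2.2]
finger_gap: 0.0138
gripper_force: 108.4
```

>>> apply_moves:
  moves:
    - [[-4,0,0],[0,0,0],5]
    - [[-4,0,0],[0,0,0],5]
    - [[-4,0,0],[0,0,0],5]
    - [[0,0,0],[0,0,0],5]
    - [[0,0,0],[0,0,0],5]

```text
t: 22.1
tcp_pos: [0.4446, 0.061, 0.0582]
eef_rot: [-0.0, 0.009, 1.0, 0.002]
ft_force: [2.3, 9.5, -3.9]
finger_gap: 0.014
gripper_force: 108.2
```

Run:
```python
from h import *
s=where()
```

```text
t 22.1 p [0.4446 0.061  0.0582] r 0.1227 th 177.5529321693546 yaw 179.0192158093099 zaxis [-0.     0.005 -1.   ] F [ 2.3  9.5 -3.9] T [ 2.74 -0.56  0.72] Ftan -9.6 q [ 0.59 -0.34 -0.57 -0.   -1.34 -2.17] vmax 0.004
Mjack -0.462 Frad -1.9
```

>>> apply_moves:
  moves:
    - [[-0.1,-4.9,0],[0,0,-0.04],5]
    - [[-0.1,-4.9,0],[0,0,-0.04],5]
    - [[-0.1,-3.1,0],[0,0,-0.025],5]
    - [[-0.1,-3.1,0],[0,0,-0.025],5]

```text
t: 22.5
tcp_pos: [0.445, 0.046, 0.0579]
eef_rot: [-0.0, -0.058, 0.998, 0.003]
ft_force: [-1.0, 12.8, -3.8]
finger_gap: 0.0138
gripper_force: 108.6
```

Run:
```python
from h import *
where()
```

```text
t 22.5 p [0.445  0.046  0.0579] r 0.1225 th 184.5789989523996 yaw 186.5947245891005 zaxis [-0.001  0.007 -1.   ] F [-1.  12.8 -3.8] T [4.36 0.58 1.1 ] Ftan -12.9 q [ 0.55 -0.34 -0.57 -0.01 -1.34 -2.01] vmax 0.318
Mjack -0.483 Frad -0.1
```

>>> apply_moves:
  moves:
    - [[-0.1,-4.9,0],[0,0,-0.04],5]
    - [[-0.1,-4.9,0],[0,0,-0.04],5]
    - [[-0.1,-3.1,0],[0,0,-0.025],5]
    - [[-0.1,-3.1,0],[0,0,-0.025],5]

```text
t: 22.9
tcp_pos: [0.4475, 0.0301, 0.0576]
eef_rot: [-0.001, -0.122, 0.992, 0.003]
ft_force: [-3.7, 12.3, -1.6]
finger_gap: 0.0147
gripper_force: 108.8
```

Run:
```python
from h import *
where()
```

```text
t 22.9 p [0.4475 0.0301 0.0576] r 0.1225 th 192.09773088966074 yaw 194.04393260253482 zaxis [-0.002  0.006 -1.   ] F [-3.7 12.3 -1.6] T [4.33 1.31 1.06] Ftan -12.8 q [ 0.52 -0.34 -0.57 -0.01 -1.34 -1.84] vmax 0.321
Mjack -0.51 Frad 1.0
```

>>> apply_moves:
  moves:
    - [[-0.1,-4.9,0],[0,0,-0.04],5]
    - [[-0.1,-4.9,0],[0,0,-0.04],5]
    - [[-0.1,-3.1,0],[0,0,-0.025],5]
    - [[-0.1,-3.1,0],[0,0,-0.025],5]

```text
t: 23.3
tcp_pos: [0.452, 0.0147, 0.0575]
eef_rot: [-0.001, -0.186, 0.982, 0.003]
ft_force: [-5.7, 12.9, -1.8]
finger_gap: 0.0141
gripper_force: 109.0
```

Run:
```python
from h import *
where()
```

```text
t 23.3 p [0.452  0.0147 0.0575] r 0.1223 th 199.6211149289741 yaw 201.49248505095366 zaxis [-0.003  0.006 -1.   ] F [-5.7 12.9 -1.8] T [4.29 1.88 1.2 ] Ftan -14.1 q [ 0.48 -0.32 -0.56 -0.01 -1.34 -1.67] vmax 0.322
Mjack -0.516 Frad 1.0
```

>>> apply_moves:
  moves:
    - [[-0.1,-4.9,0],[0,0,-0.04],5]
    - [[-0.1,-4.9,0],[0,0,-0.04],5]
    - [[-0.1,-3.1,0],[0,0,-0.025],5]
    - [[-0.1,-3.1,0],[0,0,-0.025],5]

```text
t: 23.7
tcp_pos: [0.4585, 0.0001, 0.0573]
eef_rot: [-0.001, -0.25, 0.968, 0.003]
ft_force: [-7.0, 12.2, 0.8]
finger_gap: 0.0141
gripper_force: 109.2
```

Run:
```python
from h import *
where()
```

```text
t 23.7 p [4.585e-01 1.000e-04 5.730e-02] r 0.1222 th 207.1081873858023 yaw 208.94220528284973 zaxis [-0.004  0.005 -1.   ] F [-7.  12.2  0.8] T [4.22 2.42 1.2 ] Ftan -14.1 q [ 0.44 -0.3  -0.54 -0.01 -1.33 -1.5 ] vmax 0.32
Mjack -0.52 Frad 0.6
```

>>> apply_moves:
  moves:
    - [[-0.1,-4.9,0],[0,0,-0.04],5]
    - [[-0.1,-4.9,0],[0,0,-0.04],5]
    - [[-0.1,-3.1,0],[0,0,-0.025],5]
    - [[-0.1,-3.1,0],[0,0,-0.025],5]

```text
t: 24.1
tcp_pos: [0.4667, -0.0134, 0.0571]
eef_rot: [-0.002, -0.312, 0.95, 0.003]
ft_force: [-8.0, 13.3, 0.5]
finger_gap: 0.014
gripper_force: 109.4
```

Run:
```python
from h import *
where()
```

```text
t 24.1 p [ 0.4667 -0.0134  0.0571] r 0.122 th 214.56047124653006 yaw 216.39520207117383 zaxis [-0.005  0.005 -1.   ] F [-8.  13.3  0.5] T [4.23 2.94 1.29] Ftan -15.5 q [ 0.4  -0.28 -0.52 -0.01 -1.33 -1.33] vmax 0.319
Mjack -0.606 Frad -0.9
```

>>> apply_moves:
  moves:
    - [[-0.1,-4.9,0],[0,0,-0.04],5]
    - [[-0.1,-4.9,0],[0,0,-0.04],5]
    - [[-0.1,-3.1,0],[0,0,-0.025],5]
    - [[-0.1,-3.1,0],[0,0,-0.025],5]

```text
t: 24.5
tcp_pos: [0.4767, -0.0257, 0.0569]
eef_rot: [-0.002, -0.373, 0.928, 0.003]
ft_force: [-10.5, 13.6, 1.1]
finger_gap: 0.0138
gripper_force: 109.6
```

Run:
```python
from h import *
where()
```

```text
t 24.5 p [ 0.4767 -0.0257  0.0569] r 0.1218 th 221.99893981162816 yaw 223.84491547157444 zaxis [-0.007  0.005 -1.   ] F [-10.5  13.6   1.1] T [4.18 3.4  1.34] Ftan -17.1 q [ 0.36 -0.24 -0.49 -0.01 -1.32 -1.17] vmax 0.312
Mjack -0.737 Frad -1.3
```

```bash
cat >> h.py <<'E'
def avgM(n=6):
    o=[]
    for i in range(n):
        cams.capture('wrist');s=monitor.state();d=np.array(s['tcp_pos'])[:2]-A;F=np.array(s['ft_force'])[:2]
        o.append([s['ft_torque'][2]+d[0]*F[1]-d[1]*F[0],*F,s['ft_torque'][2],np.degrees(np.arctan2(d[1],d[0]))%360])
    o=np.array(o);print('M',o[:,0].round(3),'mean',o.mean(0).round(3))
E
python3 - <<'E'
from h import *
avgM()
E
```

```text
M [-0.642 -0.633 -0.507 -0.468 -0.638 -0.605] mean [ -0.582  -9.79   11.889   1.292 222.064]
```

>>> apply_moves:
  moves:
    - [[-0.1,-4.9,0],[0,0,-0.04],5]
    - [[-0.1,-4.9,0],[0,0,-0.04],5]
    - [[-0.1,-3.1,0],[0,0,-0.025],5]
    - [[-0.1,-3.1,0],[0,0,-0.025],5]

```text
t: 25.2
tcp_pos: [0.488, -0.0366, 0.0566]
eef_rot: [-0.003, -0.433, 0.901, 0.004]
ft_force: [-12.4, 12.0, 1.7]
finger_gap: 0.0139
gripper_force: 110.0
```

Run:
```python
from h import *
where();avgM(4)
```

```text
t 25.2 p [ 0.488  -0.0366  0.0566] r 0.1216 th 229.4073758737286 yaw 231.29582514496343 zaxis [-0.008  0.004 -1.   ] F [-12.4  12.    1.7] T [4.04 3.87 1.38] Ftan -17.2 q [ 0.33 -0.21 -0.46 -0.01 -1.32 -1.01] vmax 0.305
Mjack -0.715 Frad -1.1
M [-0.676 -0.794 -0.751 -0.586] mean [ -0.701 -11.862  12.123   1.353 229.488]
```

>>> apply_moves:
  moves:
    - [[-0.1,-4.9,0],[0,0,-0.04],5]
    - [[-0.1,-4.9,0],[0,0,-0.04],5]
    - [[-0.1,-3.1,0],[0,0,-0.025],5]
    - [[-0.1,-3.1,0],[0,0,-0.025],5]

```text
t: 25.8
tcp_pos: [0.5007, -0.0459, 0.0564]
eef_rot: [-0.003, -0.49, 0.871, 0.004]
ft_force: [-14.1, 10.5, 2.8]
finger_gap: 0.0138
gripper_force: 110.3
```

Run:
```python
from h import *
where();avgM(6)
```

```text
t 25.8 p [ 0.5007 -0.0459  0.0564] r 0.1215 th 236.8116890185105 yaw 238.74112458726512 zaxis [-0.009  0.004 -1.   ] F [-14.1  10.5   2.8] T [3.93 4.39 1.45] Ftan -17.5 q [ 0.31 -0.16 -0.43 -0.01 -1.31 -0.85] vmax 0.297
Mjack -0.677 Frad -1.1
M [-0.659 -0.684 -0.745 -0.62  -0.442 -0.544] mean [ -0.616 -12.966  10.824   1.422 236.872]
```

>>> apply_moves:
  moves:
    - [[-0.1,-4.9,0],[0,0,-0.04],5]
    - [[-0.1,-4.9,0],[0,0,-0.04],5]
    - [[-0.1,-3.1,0],[0,0,-0.025],5]
    - [[-0.1,-3.1,0],[0,0,-0.025],5]

```text
t: 26.5
tcp_pos: [0.5144, -0.0534, 0.0562]
eef_rot: [-0.003, -0.546, 0.838, 0.004]
ft_force: [-15.7, 11.2, 5.1]
finger_gap: 0.0139
gripper_force: 110.5
```

Run:
```python
from h import *
where();avgM(10)
```

```text
t 26.5 p [ 0.5144 -0.0534  0.0562] r 0.1213 th 244.19774130731633 yaw 246.1834471490679 zaxis [-0.01   0.004 -1.   ] F [-15.7  11.2   5.1] T [3.7  4.93 1.43] Ftan -19.0 q [ 0.28 -0.12 -0.39 -0.01 -1.31 -0.7 ] vmax 0.288
Mjack -0.871 Frad -3.3
M [-0.582 -0.692 -0.636 -0.591 -0.708 -0.629 -0.572 -0.633 -0.669 -0.741] mean [ -0.645 -14.179   9.835   1.421 244.249]
```

About 2.19 rad in total with a static moment of about 0.645 N m, which is right. Withdraw and carry the bar back.

>>> apply_moves:
  moves:
    - [[0,4,0],[0,0,0.035],5]
    - [[0,0,0],[0,0,0],5]
    - [[6,0,0],[0,0,0],5]
    - [[12,0,0],[0,0,0],5]
    - [[14,0,0],[0,0,0],5]
    - [[16,0,0],[0,0,0],5]
    - [[20,0,-10],[0,0,0],5]
    - [[0,0,0],[0,0,0],5]

```text
t: 27.8
tcp_pos: [0.4842, -0.1169, 0.0698]
eef_rot: [0.0, -0.528, 0.849, -0.0]
ft_force: [0.3, 0.1, -0.8]
finger_gap: 0.0136
gripper_force: 108.5
```

Run:
```python
from h import *
s=where()
plan([([.4897,-.27,.13],205,5),([.4897,-.3278,.12],172,5),([.4897,-.3278,.085],172,2)])
```

```text
t 27.8 p [ 0.4842 -0.1169  0.0698] r 0.1916 th 244.3339788417814 yaw 243.80750997560523 zaxis [ 0.001 -0.    -1.   ] F [ 0.3  0.1 -0.8] T [-0.01 -0.04  0.01] Ftan 0.2 q [ 0.17 -0.2  -0.43  0.   -1.33 -0.63] vmax 0.033
Mjack 0.052 Frad -0.3
[[27.0, -14.5, -12.0], [0, 0, 0.135]] [[24.8, -18.0, -12.1], [0, 0, 0.136]] [[22.1, -21.2, -12.0], [0, 0, 0.135]] [[19.1, -24.0, -12.1], [0, 0, 0.136]] [[15.6, -26.3, -12.0], [0, 0, 0.135]] -> [ 0.4897 -0.27    0.13  ] 205.02
[[4.9, -10.5, 2.0], [0, 0, 0.115]] [[3.7, -11.0, 2.0], [0, 0, 0.115]] [[2.4, -11.3, 2.0], [0, 0, 0.115]] [[1.0, -11.5, 2.0], [0, 0, 0.116]] [[-0.3, -11.5, 2.0], [0, 0, 0.115]] -> [ 0.4897 -0.3278  0.12  ] 172.02
[[0.0, -0.0, 17.5], [0, 0, 0.0]] [[0.0, -0.1, 17.5], [0, 0, 0.0]] -> [ 0.4897 -0.3279  0.085 ] 172.02
```

>>> apply_moves:
  moves:
    - [[27,-14.5,-12],[0,0,0.135],5]
    - [[25,-18,-12],[0,0,0.136],5]
    - [[22,-21,-12],[0,0,0.135],5]
    - [[19,-24,-12],[0,0,0.136],5]
    - [[15.5,-26.5,-12],[0,0,0.135],5]

```text
t: 28.3
tcp_pos: [0.4901, -0.2694, 0.1285]
eef_rot: [-0.0, -0.215, 0.977, 0.0]
ft_force: [-0.5, 0.6, -1.2]
finger_gap: 0.014
gripper_force: 108.5
```

>>> apply_moves:
  moves:
    - [[5,-10.5,2],[0,0,0.115],5]
    - [[3.5,-11,2],[0,0,0.115],5]
    - [[2.5,-11.5,2],[0,0,0.115],5]
    - [[1,-11.5,2],[0,0,0.115],5]
    - [[-0.5,-11.5,2],[0,0,0.116],5]
    - [[0,0,10],[0,0,0],5]
    - [[0,0,0],[0,0,0],5]
    - [[0,0,0],[0,0,0],5]

```text
t: 29.1
tcp_pos: [0.4902, -0.3254, 0.1075]
eef_rot: [-0.001, 0.068, 0.998, 0.001]
ft_force: [0.3, -0.5, -1.8]
finger_gap: 0.0139
gripper_force: 108.6
```

Run:
```python
from h import *
s=where();C,im=shot('wrist','w6.png')
print(s['finger_gap'])
for n in ['bar','rest']:
  print([(np.round(x['bbox'],1),round(x['confidence'],2)) for x in nets.find_in('wrist',n)[:2]])
plan([([.4897,-.3278,.085],172,2),([.4897,-.3278,.0395],172,4)])
```

```text
t 29.1 p [ 0.4902 -0.3254  0.1075] r 0.3889 th 258.5826245022631 yaw 172.2496972947113 zaxis [-0.002  0.001 -1.   ] F [ 0.3 -0.5 -1.8] T [0.05 0.03 0.06] Ftan 0.4 q [-0.25  0.03 -0.15 -0.   -1.39 -1.46] vmax 0.012
Mjack 0.201 Frad 0.4
0.013920025425263974
[(array([266.6, 260.7,  44.2, 169.6]), 0.81)]
[(array([256.6, 232.3,  65. , 221.7]), 0.65)]
[[0.4, -1.3, 11.8], [0, 0, 0.002]] [[0.3, -1.2, 11.7], [0, 0, 0.002]] -> [ 0.4897 -0.3278  0.085 ] 172.0
[[0.0, -0.0, 11.4], [0, 0, -0.0]] [[0.0, -0.0, 11.4], [0, 0, -0.0]] [[0.0, -0.0, 11.4], [0, 0, -0.0]] [[0.0, -0.0, 11.3], [0, 0, -0.0]] -> [ 0.4897 -0.3278  0.0395] 172.0
```

>>> apply_moves:
  moves:
    - [[0.5,-1.2,12],[0,0,0.002],5]
    - [[0.3,-1.2,12],[0,0,0.002],5]
    - [[0,0,0],[0,0,0],5]
    - [[0,0,0],[0,0,0],5]

```text
t: 29.65
tcp_pos: [0.4889, -0.3278, 0.0833]
eef_rot: [-0.001, 0.07, 0.998, 0.001]
ft_force: [-0.3, 1.0, -0.9]
finger_gap: 0.0142
gripper_force: 108.6
```

Run:
```python
from h import *
s=where();plan([([.4897,-.3278,.055],172,2)])
```

```text
t 29.65 p [ 0.4889 -0.3278  0.0833] r 0.3915 th 258.4580367353678 yaw 171.91952040315888 zaxis [-0.003  0.001 -1.   ] F [-0.3  1.  -0.9] T [0.01 0.04 0.03] Ftan -0.4 q [-0.25  0.05 -0.18 -0.   -1.35 -1.46] vmax 0.019
Mjack -0.143 Frad -0.9
[[-0.4, 0.1, 14.1], [0, 0, -0.001]] [[-0.4, 0.0, 14.2], [0, 0, -0.0]] -> [ 0.4897 -0.3278  0.055 ] 171.98
```

>>> apply_moves:
  moves:
    - [[-0.4,0,12],[0,-0.003,0],5]
    - [[-0.4,0,12],[0,0,0],5]
    - [[0,0,6],[0,0,0],5]
    - [[0,0,4],[0,0,0],5]
    - [[0,0,0],[0,0,0],5]

```text
t: 30.15
tcp_pos: [0.4898, -0.3278, 0.0492]
eef_rot: [0.0, 0.07, 0.998, 0.001]
ft_force: [-0.4, -0.6, -0.9]
finger_gap: 0.0141
gripper_force: 108.6
```

>>> apply_moves:
  moves:
    - [[0,0,4],[0,0,0],5]
    - [[0,0,4],[0,0,0],5]
    - [[0,0,1.5],[0,0,0],5]
    - [[0,0,0],[0,0,0],5]

```text
t: 30.55
tcp_pos: [0.49, -0.3279, 0.0403]
eef_rot: [0.001, 0.07, 0.998, 0.0]
ft_force: [-1.0, 0.5, -0.7]
finger_gap: 0.0138
gripper_force: 108.6
```

Run:
```python
from h import *
where()
```

```text
t 30.55 p [ 0.49   -0.3279  0.0403] r 0.3914 th 258.62832405132474 yaw 171.9173354675594 zaxis [ 0.001  0.001 -1.   ] F [-1.   0.5 -0.7] T [-0.02  0.06  0.02] Ftan -1.1 q [-0.25  0.07 -0.23 -0.   -1.27 -1.46] vmax 0.005
Mjack -0.397 Frad -0.3
```

>>> apply_moves:
  moves:
    - [[0,0,1],[0,0,0],5]
    - [[0,0,0.8],[0,0,0],5]
    - [[0,0,0],[0,0,0],5]
    - [[0,0,0],[0,0,0],5]
  newtons: 40

```text
t: 30.95
tcp_pos: [0.4902, -0.328, 0.0388]
eef_rot: [0.001, 0.07, 0.998, 0.0]
ft_force: [-0.7, -0.3, -2.4]
finger_gap: 0.0142
gripper_force: 108.6
```

>>> apply_moves:
  moves:
    - [[0,0,0],[0,0,0],20]
    - [[0,0,0],[0,0,0],26]
    - [[0,0,0],[0,0,0],36]
    - [[0,0,0],[0,0,0],46]
    - [[0,0,0],[0,0,0],50]
    - [[0,0,0],[0,0,0],50]

```text
t: 31.55
tcp_pos: [0.4902, -0.328, 0.0388]
eef_rot: [0.001, 0.071, 0.998, 0.0]
ft_force: [-0.2, -0.6, -0.3]
finger_gap: 0.0501
gripper_force: 0.0
```

>>> apply_moves:
  moves:
    - [[0,0,-15],[0,0,0],50]
    - [[0,0,-25],[0,0,0],50]
    - [[0,0,-35],[0,0,0],50]
    - [[0,0,-28],[0,0,0],50]
    - [[0,0,0],[0,0,0],50]
    - [[0,0,0],[0,0,0],50]
    - [[0,0,0],[0,0,0],50]

```text
t: 32.25
tcp_pos: [0.4896, -0.3278, 0.1412]
eef_rot: [0.0, 0.071, 0.998, 0.001]
ft_force: [-0.6, 0.7, -0.9]
finger_gap: 0.0502
gripper_force: 0.0
```

Run:
```python
from h import *
where();C,im=shot('wrist','w7.png')
for x in nets.find_in('wrist','bar')[:2]:
    b=x['bbox'];print(np.round(b,1),x['confidence'])
    print('tail',atz(C,(b[0],b[1]-b[3]/2),.063),'nose',atz(C,(b[0],b[1]+b[3]/2),.055))
# expected image of bar in rest
o=np.array([.4812,-.3271]);u=np.array([np.cos(np.radians(-7.9)),np.sin(np.radians(-7.9))]);v=np.array([-u[1],u[0]])
print('expect tail/joint/nose',proj(C,[[*(o+a*u),z] for a,z in [(-.03,.063),(.03,.063),(.115,.055)]]).round(1).tolist())
# dark grip segmentation in the rest area
q=proj(C,[[*(o+a*u+b*v),.063] for a in(-.04,.04) for b in(-.018,.018)]);x0,y0=q.min(0).astype(int);x1,y1=q.max(0).astype(int)
m=im[y0:y1,x0:x1].max(2)<60;ys,xs=np.nonzero(m);print('grip dark',xs.min()+x0,xs.max()+x0,ys.min()+y0,ys.max()+y0,np.median(xs)+x0)
for n in ['top']:
    cams.capture(n)
    for th in ['bar','rest','spool','sink','lug_bin']:
        print(th,[(np.round(x['bbox']),round(x['confidence'],2)) for x in nets.find_in(n,th)[:1]])
```

```text
t 32.25 p [ 0.4896 -0.3278  0.1412] r 0.3913 th 258.5659443005739 yaw 171.91455293644827 zaxis [ 0.001  0.001 -1.   ] F [-0.6  0.7 -0.9] T [ 0.04  0.01 -0.  ] Ftan -0.8 q [-0.25  0.02 -0.1  -0.   -1.45 -1.46] vmax 0.012
Mjack -0.304 Frad -0.6
[265.5 234.6  27.2 181.6] 0.91
tail [ 0.45007381 -0.31882853  0.063     ] nose [ 0.59826493 -0.33925221  0.055     ]
expect tail/joint/nose [[259.7, 146.8], [260.1, 230.3], [260.6, 322.8]]
grip dark 232 285 138 242 261.0
bar [(array([351., 131.,  26.,  42.]), 0.55)]
rest [(array([356., 136.,  21.,  58.]), 0.42)]
spool [(array([227., 253.,  18.,  15.]), 0.59)]
sink [(array([314., 229.,  10.,  18.]), 0.47)]
lug_bin [(array([141., 273.,  48.,  49.]), 0.67)]
```

```bash
python3 -c "
from bench import workorder
print(workorder.hand_in())"
```

```text
the job is handed in; nothing more can be done
None
```

The jack is tightened and the bar is back in its rest: I turned the collar about 2.2 rad using two holes, and the pad load is roughly 85–90 N, estimated from noisy force readings (0.645 N m measured at the end). The first insertion attempt hit solid collar between two holes at about 39 N axial before I found the hole, and I handed the job in at about 32 s.

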